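# Find the coffee tamper by weight

### The arm

A 6-joint arm with a two-finger parallel gripper is mounted at the origin on a cart in front of the work surface, level with it; the furniture and walls round the work are solid. World frame = base frame: x ahead of the robot, y to its left, z up, the work surface at z = 0. Lengths are in m, angles in rad, forces in N, time in s.
With the tool pointing down it reaches from about 0.3 to 0.875 m from the base axis. Payload 6.4 kg.
Tool frame: the origin (TCP) lies at the very end of the fingers, on their centre line; the grasp point (between the pads) lies 19 mm behind it (robot.hold_point_z is the z of the grasp point in the tool frame, in m); z points along the fingers, y is the line along which they close (so a half turn about z gives the same grasp; the last joint's range is limited). The gripper opens to 88 mm and grips with 3 to 60 N. Pads are 18 mm wide; open, the fingers measure 123 mm over their backs; the gripper's body (75 mm by 187 mm) begins 45 mm behind the grasp point.
Start: joints at [-1.416, 0.181, 1.607, -0, 1.354, -0.206], TCP at [0.203, -0.538, 0.239] pointing down, gripper open.
Joint ranges: [-2.99, 2.99], [-0.89, 2.07], [0.3, 2.58], [-1.14, 4.28], [0, 2.63], [-3.12, 3.12]. Speed limits (rad/s): [2.57, 2.57, 3.01, 3.14, 3.14, 3.14].

### API

Orientations are given as a rotation vector (axis times angle).
In Python, from plant import robot gives the robot as it stands. The module is installed in compiled form; this text tells all that it offers.
- The arm moves only by the tool send_rows, never from a script. Its arguments are lists of equal length, an entry for each row: "fingers": the opening, from 0 (shut) to 1 (fully open); "slide": the shift along the tool's x, y, z scaled (see below), a list of three; "yaw": the turn about the tool's z scaled (see below). A call has 1 to 20 rows; each row is the pose to reach, as a shift and turn from the pose commanded when the call began, along the tool's axes at that moment, turning the shorter way round; what a row does not reach only later rows make up. The controller multiplies each number of a shift by 0.15 m and each number of a turn by 2 pi rad. A row lasts 1/8 s, in which the tool goes at most 62.5 mm and 10.7 degrees, less where a joint would pass 70% of its speed; a pose out of reach is approached as far as the arm can. A call with a number of a shift or a turn outside -1 to 1 is refused whole. A call with a gripper value outside its range is refused whole. The fingers move at their own pace and stop on an object; "squeeze" is the grip in N (left out, the last holds). Time passes only in rows, so rows that repeat a pose let the fingers close. It gives the time, the measured TCP pose, the force, the opening and the grip force at its end, in the units of the state.
- robot.sense(): the state, without advancing time (a new reading comes with each control period).
- robot.grab_frame(name): name is "scene" or "top" or "wrist"; returns a dict with "pixels" (420x560x3 uint8, blue, green, red), "vfov" (degrees; the focal length in pixels is half the picture's height over the tangent of half this angle, whatever the lens; pixels are square), "cx", "cy" (the principal point, pixels), "R" (3x3) and "t" (3): a world point X has camera coordinates R X + t. Camera axes: x right, y down, z forward; pixel columns grow to the right and rows downward; lengths in m; the calibration is good to about 2 mm. A picture is of the moment at which its call begins. There is no depth.
- robot.hand_in(): hands the job in; it is judged then, once.
Trained networks look in a picture, given as the dict that the camera call returned (one of the last four; its "shot" number tells which), for a name from the list of things; names that differ only in an ending like _2 or _b are one class to them, and where a whole thing is asked for, a point or a joint stands for the part that bears it (a point fixed in the world has none). Each returns a list of dicts, best first, with "p" (0 to 1); they miss things now and then, are a little off and sometimes report something else, mostly with a low value. They report only what shows in the picture. A call takes as long as a camera call.
- robot.recognise(query, picture): "xy" ([column, row] in pixels, amid what is visible of it).
- robot.trace(query, picture): "mask" (420x560 bool, what is visible of it) and "xy" ([column, row] in pixels, amid what is visible of it).
The state is a dict: "time": time; "joints": joint angles; "joint_vel": joint speeds; "joint_efforts": joint torques, N m; "tcp_pos": TCP position; "tcp_rot": TCP orientation; "ft_force": force on the tool from outside, world axes, zero at the start; "ft_torque": the same for the moment, N m; "grip_width": finger opening in m; "finger_force": force on a finger pad.
Only numpy, scipy, OpenCV 4.12 (cv2) and the standard library are available. Lean on these libraries where they do the work, as an engineer would, in place of code of your own. Each camera call takes 0.05 s, during which the arm holds its last target. There are 200 camera calls.

### The job

The coffee tamper is in one of the three identical closed caddies; the other two are empty. Heft the caddies, lifting each clear of the counter and setting it back upright where it stood, to find the heavy one; then take the lid off that one only, lay the lid on the counter, and lift the tamper out and set it on the cork coaster.

Things in the scene. Friction and masses are not known exactly. Their poses are not given: they have to be found in the camera images.
- caddy_a: one of three identical closed brushed-steel caddies with wooden lids: oblong box 58 mm (own x) by 96 mm (own y), 50 mm high, 70 mm over the lid's handle; walls and floor 4 mm. Origin: centre of its underside, z up. Grip it from above across its 58 mm, 30 mm above the counter. Closed it weighs about 0.26 kg if empty, 0.7 kg with the tamper in it
- caddy_b: just like caddy_a. In whichever caddy holds it, the tamper stands upright on the floor at the centre: within 3 mm along y (two ribs, 10 mm above the underside, 22 to 27 mm from the centre) and 5 mm along x. Lift it out with the fingers on its +y and -y sides, where they have 31 mm of room each; across x only 12 mm
- caddy_c: just like caddy_a. The tamper in one of the three: 39 mm high, 0.45 kg; round steel foot 40 mm across and 8 mm high, tapering to a neck at 11 mm; above it a round dark wooden handle, 26 mm across from 16 to 37 mm above the underside of the foot. Grip it by the handle
- lid_a: loose wooden lid of caddy_a, 0.06 kg: plate 58 (x) by 96 (y) by 5 mm; a 5 mm deep plug below it drops into the caddy (2 mm play), so it lifts straight off. Origin: centre of the plug's underside, 45 mm above the caddy's underside when closed. Handle bar 12 mm (x) by 40 mm (y), from 10 to 25 mm above the origin: pinch it across x, tips just above the plate
- lid_b: loose lid of caddy_b, just like lid_a
- lid_c: loose lid of caddy_c, just like lid_a
- coaster: round cork coaster fixed on the counter, 96 mm across and 8 mm thick; origin: centre of its underside, z up

How it is judged:
On the way, in this order (a step that is already met when the one before it is completed fails the run):
1. a caddy is lifted clear of the counter (height (world z) of any of caddy_a, caddy_b, caddy_c above 0.01 m), for 0.1 s.
2. the caddy with the tamper in it stands on the counter with its lid off (((height (world z) of caddy_a below 0.004 m and distance between lid_a and caddy_a above 0.065 m and contact force between caddy_a and anything else above 5 N) or (height (world z) of caddy_b below 0.004 m and distance between lid_b and caddy_b above 0.065 m and contact force between caddy_b and anything else above 5 N) or (height (world z) of caddy_c below 0.004 m and distance between lid_c and caddy_c above 0.065 m and contact force between caddy_c and anything else above 5 N))), for 0.2 s.
At the end, for the whole second after the job is handed in: The tamper rests on the coaster with its whole weight; the lid of the caddy it was in lies on the counter; all three caddies stand upright on the counter within 50 mm of where they stood, at rest, and the two empty ones are closed (contact force between coaster and anything else above 3 N and ((distance between lid_a and caddy_a above 0.065 m and height (world z) of lid_a below 0.03 m and distance between lid_b and caddy_b below 0.052 m and distance between lid_c and caddy_c below 0.052 m) or (distance between lid_b and caddy_b above 0.065 m and height (world z) of lid_b below 0.03 m and distance between lid_c and caddy_c below 0.052 m and distance between lid_a and caddy_a below 0.052 m) or (distance between lid_c and caddy_c above 0.065 m and height (world z) of lid_c below 0.03 m and distance between lid_a and caddy_a below 0.052 m and distance between lid_b and caddy_b below 0.052 m)) and distance of each of caddy_a, caddy_b, caddy_c from where it was at the start of the episode below 0.05 m and height (world z) of each of caddy_a, caddy_b, caddy_c below 0.004 m and angle between each of caddy_a, caddy_b, caddy_c's own z axis and vertical below 0.1 rad and linear speed of each of caddy_a, caddy_b, caddy_c below 0.02 m/s); the robot touches nothing.
It fails at once if an empty caddy is opened ((distance between lid_a and caddy_a above 0.065 m and contact force between the fingers and lid_a above 1 N and contact force between caddy_a and anything else below 4.5 N) or (distance between lid_b and caddy_b above 0.065 m and contact force between the fingers and lid_b above 1 N and contact force between caddy_b and anything else below 4.5 N) or (distance between lid_c and caddy_c above 0.065 m and contact force between the fingers and lid_c above 1 N and contact force between caddy_c and anything else below 4.5 N)).
It fails at once if two caddies are open at once ((distance between lid_a and caddy_a above 0.065 m and distance between lid_b and caddy_b above 0.065 m) or (distance between lid_b and caddy_b above 0.065 m and distance between lid_c and caddy_c above 0.065 m) or (distance between lid_c and caddy_c above 0.065 m and distance between lid_a and caddy_a above 0.065 m)).
It also fails if it takes over 72 s, if anything falls off the work surface, if the arm or the gripper's body presses on something with over 40 N, if the wrist force passes 120 N, or if a joint passes its speed limit or range.

## Working session

There is one attempt and no reset: what is moved stays moved. The work goes in short steps, Python scripts to look and compute and a tool call to move; the robot and the scene stay as the last step left them, time stands still between calls to the robot, and variables do not carry over. Pictures are saved under pics/ and viewed, at most 10 in all, crops included, and the job is handed in when it is done.

Besides the shell and the picture viewer there is one more tool, called after "Request:" by a JSON object that holds its "op" and its "data", one argument or row to a line. send_rows: Moves the arm, as the interface text tells. Shifts and turns lie within -1 to 1; 1 stands for 0.15 m of shift or 2 pi rad of turn. Its arguments: {"type":"object","properties":{"fingers":{"type":"array","items":{"type":"number"}},"slide":{"type":"array","items":{"type":"array","items":{"type":"number","minimum":-1,"maximum":1}}},"yaw":{"type":"array","items":{"type":"number","minimum":-1,"maximum":1}},"squeeze":{"type":"number"}},"required":["fingers","slide","yaw"]}

```bash
mkdir -p pics; cat > h.py <<'E'
import numpy as np, cv2
from plant import robot
from scipy.spatial.transform import Rotation as Ro
def cam(P):
    f=P["pixels"].shape[0]/2/np.tan(np.radians(P["vfov"])/2)
    return f,np.array(P["R"]),np.array(P["t"])
def back(P,uv,z):
    f,R,t=cam(P); uv=np.atleast_2d(uv).astype(float)
    d=np.c_[(uv[:,0]-P["cx"])/f,(uv[:,1]-P["cy"])/f,np.ones(len(uv))]@R
    c=-R.T@t
    return c+d*((z-c[2])/d[:,2])[:,None]
def rect(P,mask,z):
    c=max(cv2.findContours(mask.astype(np.uint8),0,2)[0],key=cv2.contourArea)[:,0]
    w=back(P,c,z)[:,:2]
    return cv2.minAreaRect((w*1000).astype(np.float32))
E
python3 - <<'E'
from h import *
s=robot.sense(); print({k:np.round(v,3) for k,v in s.items()}, robot.hold_point_z)
P=robot.grab_frame("top"); Q=robot.grab_frame("scene")
cv2.imwrite("pics/a.png",np.vstack([P["pixels"],Q["pixels"]])[:, :] if 0 else cv2.resize(np.hstack([P["pixels"],Q["pixels"]]),(800,300)))
cv2.imwrite("pics/top.png",P["pixels"])
for n in ["lid_a","caddy_a","coaster"]:
    for d in robot.trace(n,P):
        z={"lid_a":.05,"caddy_a":.05,"coaster":.008}[n]
        print(n,round(d["p"],2),np.round(d["xy"]),np.round(back(P,d["xy"],z),3),d["mask"].sum(),rect(P,d["mask"],z))
E
```

```text
{'time': np.float64(0.0), 'joints': array([-1.416,  0.182,  1.608,  0.   ,  1.354, -0.206]), 'joint_vel': array([-0.001,  0.   , -0.   , -0.002,  0.001,  0.   ]), 'joint_efforts': array([-1.0000e-03, -4.3386e+01, -3.4185e+01,  7.0000e-02,  3.9000e-02,
       -0.0000e+00]), 'tcp_pos': array([ 0.203, -0.537,  0.238]), 'tcp_rot': array([-3.089, -0.563, -0.   ]), 'ft_force': array([-0.207,  1.103, -0.755]), 'ft_torque': array([-0.015,  0.046,  0.052]), 'finger_force': np.float64(0.0), 'grip_width': np.float64(0.088)} -0.0187
lid_a 0.87 [140. 200.] [[0.511 0.393 0.05 ]] 1463 ((506.4404296875, 386.7339172363281), (96.92306518554688, 58.483001708984375), 84.15818786621094)
lid_a 0.66 [268. 199.] [[0.512 0.142 0.05 ]] 1490 ((508.5038146972656, 142.4809112548828), (59.180755615234375, 98.13224029541016), 2.5303945541381836)
lid_a 0.65 [324. 205.] [[0.499 0.035 0.05 ]] 1452 ((500.9960632324219, 27.934959411621094), (57.98337936401367, 96.13848876953125), 11.304410934448242)
caddy_a 0.52 [244. 216.] [[0.477 0.189 0.05 ]] 8 ((475.4407958984375, 182.138916015625), (3.8827719688415527, 1.9473081827163696), 89.50868225097656)
caddy_a 0.5 [170. 209.] [[0.494 0.333 0.05 ]] 150 ((497.21173095703125, 335.6863708496094), (13.785932540893555, 55.80091857910156), 83.6640625)
coaster 0.88 [388. 208.] [[ 0.496 -0.099  0.008]] 1778 ((500.4437255859375, -98.01573944091797), (95.06389617919922, 95.10057830810547), 62.66462326049805)
```

View pics/a.png

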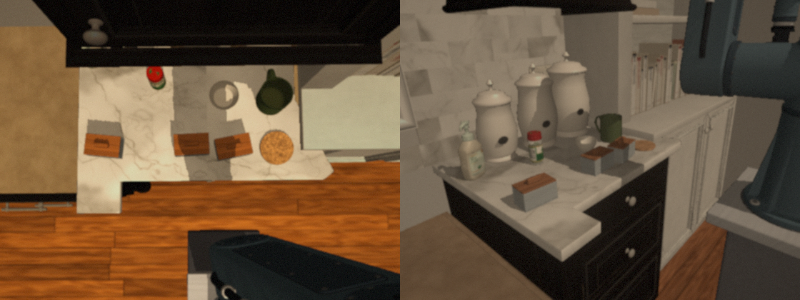

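View pics/top.png

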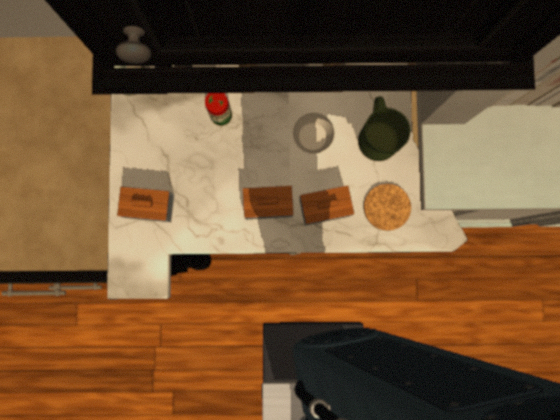

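```bash
cat >> h.py <<'E'
def plan(x,y,z,phi):
    "slide (m) and yaw units from current pose to TCP x,y,z, tool y along heading phi deg (mod 180)"
    s=robot.sense(); R=Ro.from_rotvec(s["tcp_rot"]).as_matrix()
    d=R.T@(np.array([x,y,z])-s["tcp_pos"])
    th=np.degrees(np.arctan2(R[1,0],R[0,0])); psi=(th-(phi+90)+90)%180-90
    print("slide units",np.round(d/.15,3),"yaw deg",round(psi,1),"units",round(psi/360,4),"theta",round(th,1))
E
python3 - <<'E'
from h import *
P=robot.grab_frame("top")
for d in robot.trace("lid_a",P): print(np.round(d["xy"]),rect(P,d["mask"],.055))
print(-P["R"].T@P["t"])
for z in(0,.05,.08): print(z,np.round(back(P,[[313,152],[293,132],[333,132],[313,112],[383,160],[360,130],[220,124]],z),3))
Q=robot.grab_frame("scene"); cv2.imwrite("pics/sc.png",cv2.resize(Q["pixels"][150:270,230:490],(780,360)))
for x in(.5,.593,.62):
  f,R,t=cam(Q); c=R@np.array([x,.05,.075])+t; print(x,(np.array([f*c[0]/c[2]+Q["cx"],f*c[1]/c[2]+Q["cy"]])-[230,150])*3)
plan(.5,.03,.2,11)
E
```

```text
[325. 204.] ((500.44586181640625, 28.505939483642578), (58.26621627807617, 96.80931854248047), 10.497326850891113)
[272. 201.] ((507.35943603515625, 143.0214080810547), (58.003761291503906, 95.72514343261719), 2.807044744491577)
[140. 202.] ((505.8780517578125, 385.4295349121094), (95.89861297607422, 58.11773681640625), 84.07386779785156)
[0.39204788 0.13055799 1.05144387]
0 [[ 0.614  0.05   0.   ]
 [ 0.656  0.091  0.   ]
 [ 0.655  0.008  0.   ]
 [ 0.698  0.049  0.   ]
 [ 0.596 -0.093  0.   ]
 [ 0.659 -0.047  0.   ]
 [ 0.674  0.242  0.   ]]
0.05 [[ 0.603  0.054  0.05 ]
 [ 0.643  0.093  0.05 ]
 [ 0.643  0.014  0.05 ]
 [ 0.683  0.053  0.05 ]
 [ 0.586 -0.082  0.05 ]
 [ 0.646 -0.039  0.05 ]
 [ 0.661  0.237  0.05 ]]
0.08 [[ 0.597  0.056  0.08 ]
 [ 0.636  0.094  0.08 ]
 [ 0.635  0.018  0.08 ]
 [ 0.675  0.055  0.08 ]
 [ 0.58  -0.076  0.08 ]
 [ 0.639 -0.034  0.08 ]
 [ 0.653  0.233  0.08 ]]
0.5 [221.97290936 128.83851328]
0.593 [132.42203671 104.95743312]
0.62 [108.2748841   98.51796391]
slide units [ 3.189 -2.843  0.258] yaw deg -80.3 units -0.2231 theta 20.7
```

View pics/sc.png

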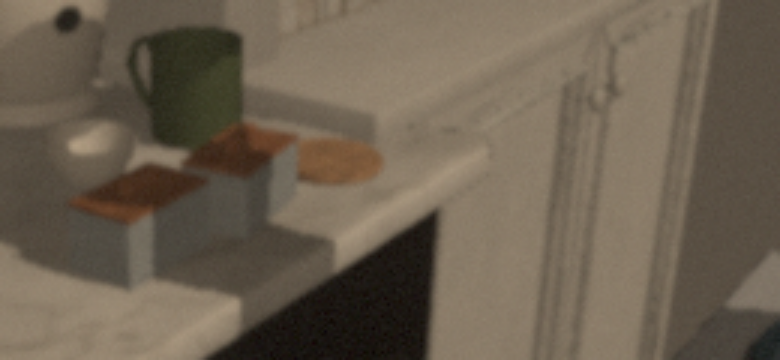

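Request:
{"op": "send_rows", "data": {
  "fingers": [1,1,1,1],
  "slide": [
    [1,-0.9,0],
    [1,-0.9,0],
    [1,-0.9,0],
    [1,-0.9,0]
  ],
  "yaw": [0,0,0,0]
}}

```text
time: 0.9
tcp_pos: [0.2968, -0.3559, 0.2388]
tcp_rot: [-3.09, -0.569, -0.001]
ft_force: [-0.4, -0.9, 0.8]
grip_width: 0.0886
finger_force: 0.0
```

Request:
{"op": "send_rows", "data": {
  "fingers": [1,1,1,1],
  "slide": [
    [1,-0.9,0],
    [1,-0.9,0],
    [1,-0.9,0],
    [1,-0.9,0]
  ],
  "yaw": [0,0,0,0]
}}

```text
time: 1.4
tcp_pos: [0.3895, -0.1774, 0.239]
tcp_rot: [3.089, 0.57, 0.001]
ft_force: [-0.5, -0.9, -0.3]
grip_width: 0.0881
finger_force: 0.0
```

Request:
{"op": "send_rows", "data": {
  "fingers": [1,1,1,1,1,1,1,1,1],
  "slide": [
    [1,-0.9,0],
    [1,-0.9,0],
    [1,-0.9,0],
    [1,-0.9,0],
    [1,-0.9,0],
    [1,-0.9,0],
    [1,-0.9,0],
    [1,-0.9,0],
    [1,-0.9,0]
  ],
  "yaw": [-0.223,-0.223,-0.223,-0.223,-0.223,-0.223,-0.223,-0.223,-0.223]
}}

```text
time: 2.52
tcp_pos: [0.4815, -0.0015, 0.2387]
tcp_rot: [2.002, 2.421, -0.001]
ft_force: [0.1, 0.5, -0.8]
grip_width: 0.0882
finger_force: 0.0
```

```bash
python3 - <<'E'
from h import *
P=robot.grab_frame("wrist"); 
for d in robot.trace("lid_a",P)[:3]: print(round(d["p"],2),np.round(d["xy"]),rect(P,d["mask"],.055))
cv2.imwrite("pics/w1.png",P["pixels"])
plan(.5005,.0285,.15,10.5)
E
```

```text
0.94 [340.  39.] ((507.2047119140625, 128.3625030517578), (58.6489143371582, 65.13932800292969), 2.669755697250366)
0.87 [305. 154.] ((499.0545959472656, 29.792699813842773), (59.15397644042969, 95.0821304321289), 10.784208297729492)
0.37 [277. 262.] ((493.5162048339844, -76.06786346435547), (81.69263458251953, 83.64064025878906), 10.7954740524292)
slide units [0.17  0.162 0.591] yaw deg 0.3 units 0.0008 theta 100.8
```

View pics/w1.png

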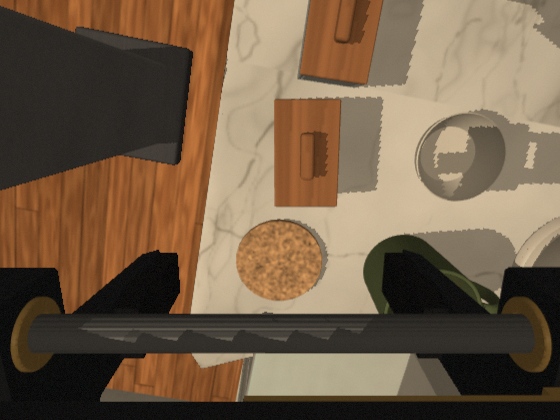

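Request:
{"op": "send_rows", "data": {
  "fingers": [1,1,1,1,1],
  "slide": [
    [0.167,0.165,0.3],
    [0.167,0.165,0.7],
    [0.167,0.165,1],
    [0.167,0.165,1],
    [0.167,0.165,1]
  ],
  "yaw": [0,0,0,0,0]
}}

```text
time: 3.25
tcp_pos: [0.5019, 0.0286, 0.0904]
tcp_rot: [1.999, 2.421, 0.002]
ft_force: [1.1, -0.5, 0.4]
grip_width: 0.088
finger_force: 0.0
```

Request:
{"op": "send_rows", "data": {
  "fingers": [1,1,1,1,0.2,0.2,0.2,0.2,0.2,0.2],
  "slide": [
    [0,0,0.25],
    [0,0,0.45],
    [0,0,0.515],
    [0,0,0.515],
    [0,0,0.515],
    [0,0,0.515],
    [0,0,0.515],
    [0,0,0.515],
    [0,0,0.515],
    [0,0,0.515]
  ],
  "yaw": [0,0,0,0,0,0,0,0,0,0],
  "squeeze": 40
}}

```text
time: 4.5
tcp_pos: [0.4994, 0.0289, 0.0118]
tcp_rot: [-1.997, -2.422, 0.003]
ft_force: [-5.9, -2.4, 8.2]
grip_width: 0.0575
finger_force: 40.0
```

Request:
{"op": "send_rows", "data": {
  "fingers": [0.2,0.2,0.2,0.2,0.2,0.2],
  "slide": [
    [0,0,-0.07],
    [0,0,-0.15],
    [0,0,-0.2],
    [0,0,-0.2],
    [0,0,-0.2],
    [0,0,-0.2]
  ],
  "yaw": [0,0,0,0,0,0]
}}

```text
time: 5.25
tcp_pos: [0.5002, 0.0291, 0.0411]
tcp_rot: [-1.999, -2.423, 0.001]
ft_force: [0.2, -0.8, -7.7]
grip_width: 0.0576
finger_force: 40.0
```

```bash
python3 - <<'E'
from h import *
for i in range(3):
    robot.grab_frame("wrist"); s=robot.sense(); print(np.round(s["ft_force"],2),np.round(s["tcp_pos"],4),s["finger_force"],s["grip_width"])
E
```

```text
[-0.44  0.01 -7.17] [0.5002 0.0292 0.041 ] 39.99277284834534 0.057725775634136355
[-0.73 -0.02 -8.05] [0.5003 0.0291 0.0411] 39.99265575315803 0.05778631580130886
[-0.31 -0.52 -8.04] [0.5004 0.0291 0.0412] 39.9927085172385 0.05786917369176694
```

Request:
{"op": "send_rows", "data": {
  "fingers": [0.2,0.2,0.2,1,1,1,1,1,1,1,1,1,1,1,1,1],
  "slide": [
    [0,0,0.1],
    [0,0,0.18],
    [0,0,0.2],
    [0,0,0.2],
    [0,0,0.2],
    [0,0,0.2],
    [0,0,-0.1],
    [0,0,-0.32],
    [0,0,-0.32],
    [0.4,0.1,-0.32],
    [0.74,0.188,-0.32],
    [0.74,0.188,-0.32],
    [0.74,0.188,-0.1],
    [0.74,0.188,0.1],
    [0.74,0.188,0.2],
    [0.74,0.188,0.2]
  ],
  "yaw": [0,0,0,0,0,0,0,0,0,0.01,0.0217,0.0217,0.0217,0.0217,0.0217,0.0217]
}}

```text
time: 7.4
tcp_pos: [0.5061, 0.1427, 0.0101]
tcp_rot: [-2.159, -2.28, 0.004]
ft_force: [-0.3, 0.8, 0.4]
grip_width: 0.0884
finger_force: 0.0
```

Request:
{"op": "send_rows", "data": {
  "fingers": [0.2,0.2,0.2,0.2,0.2,0.2,0.2,0.2,0.2,0.2],
  "slide": [
    [0,0,0],
    [0,0,0],
    [0,0,0],
    [0,0,0],
    [0,0,-0.07],
    [0,0,-0.15],
    [0,0,-0.2],
    [0,0,-0.2],
    [0,0,-0.2],
    [0,0,-0.2]
  ],
  "yaw": [0,0,0,0,0,0,0,0,0,0]
}}

```text
time: 8.65
tcp_pos: [0.5068, 0.1434, 0.0411]
tcp_rot: [-2.159, -2.281, 0.001]
ft_force: [0.7, -0.3, -2.4]
grip_width: 0.0573
finger_force: 40.0
```

```bash
python3 - <<'E'
from h import *
for i in range(3):
    P=robot.grab_frame("top"); s=robot.sense(); print(np.round(s["ft_force"],2),np.round(s["tcp_pos"],4),s["finger_force"],s["grip_width"])
for d in robot.trace("lid_a",P): print(np.round(d["xy"]),rect(P,d["mask"],.055))
plan(.506,.3855,.041,-6)
E
```

```text
[ 0.3   0.32 -2.21] [0.5069 0.1434 0.0411] 39.9915587157011 0.058015122390109926
[-0.15 -0.14 -3.51] [0.5069 0.1434 0.0411] 39.99169307760894 0.05811496308847708
[-0.14 -0.22 -2.43] [0.5069 0.1434 0.0411] 39.99155438505113 0.057651727880957356
[142. 201.] ((506.37908935546875, 385.359130859375), (98.94934844970703, 60.65021896362305), 85.4256591796875)
slide units [1.612e+00 8.200e-02 1.000e-03] yaw deg 9.1 units 0.0254 theta 93.1
```

Request:
{"op": "send_rows", "data": {
  "fingers": [0.2,0.2,0.2,1,1,1,1,1,1,1,1,1,1],
  "slide": [
    [0,0,0.1],
    [0,0,0.18],
    [0,0,0.2],
    [0,0,0.2],
    [0,0,0.2],
    [0,0,0.2],
    [0,0,-0.1],
    [0,0,-0.35],
    [0,0,-0.35],
    [0.4,0.03,-0.35],
    [0.8,0.06,-0.35],
    [1,0.08,-0.35],
    [1,0.08,-0.35]
  ],
  "yaw": [0,0,0,0,0,0,0,0,0,0,0,0,0]
}}

```text
time: 10.48
tcp_pos: [0.5098, 0.2955, 0.0924]
tcp_rot: [-2.155, -2.284, 0.002]
ft_force: [-0.4, 0.0, -0.9]
grip_width: 0.088
finger_force: 0.0
```

Request:
{"op": "send_rows", "data": {
  "fingers": [1,1,1,1,1,1,1,1],
  "slide": [
    [0.35,0,0],
    [0.61,0,0],
    [0.61,0,0],
    [0.61,0,0],
    [0.61,0,0.25],
    [0.61,0,0.45],
    [0.61,0,0.55],
    [0.61,0,0.55]
  ],
  "yaw": [0.0125,0.0254,0.0254,0.0254,0.0254,0.0254,0.0254,0.0254]
}}

```text
time: 11.48
tcp_pos: [0.5055, 0.3838, 0.0104]
tcp_rot: [-2.335, -2.101, 0.004]
ft_force: [-0.1, -0.5, 0.4]
grip_width: 0.0879
finger_force: 0.0
```

Request:
{"op": "send_rows", "data": {
  "fingers": [0.2,0.2,0.2,0.2,0.2,0.2,0.2,0.2,0.2,0.2],
  "slide": [
    [0,0,0],
    [0,0,0],
    [0,0,0],
    [0,0,0],
    [0,0,-0.07],
    [0,0,-0.15],
    [0,0,-0.2],
    [0,0,-0.2],
    [0,0,-0.2],
    [0,0,-0.2]
  ],
  "yaw": [0,0,0,0,0,0,0,0,0,0]
}}

```text
time: 12.72
tcp_pos: [0.5056, 0.385, 0.0409]
tcp_rot: [-2.335, -2.102, 0.001]
ft_force: [-0.5, -0.3, -3.8]
grip_width: 0.0575
finger_force: 40.0
```

```bash
python3 - <<'E'
from h import *
for i in range(3):
    P=robot.grab_frame("top"); s=robot.sense(); print(np.round(s["ft_force"],2),np.round(s["tcp_pos"],4),s["finger_force"],s["grip_width"])
for d in robot.trace("lid_a",P): print(np.round(d["xy"]),rect(P,d["mask"],.055))
plan(.5,.029,.12,10.6)
E
```

```text
[ 0.7   0.86 -3.02] [0.5057 0.385  0.041 ] 39.999398700892925 0.05767601572463109
[-0.69  0.89 -3.11] [0.5057 0.3851 0.041 ] 39.99935050494969 0.05777648740909964
[ 0.15 -0.59 -2.24] [0.5057 0.3851 0.0411] 39.99932499602437 0.057698519617759104
[270. 198.] ((507.8001708984375, 143.12094116210938), (96.90028381347656, 60.40214920043945), 89.50686645507812)
[324. 203.] ((501.66510009765625, 28.795955657958984), (57.987823486328125, 95.24606323242188), 10.249303817749023)
[156. 196.] ((507.2363586425781, 358.1528015136719), (30.063928604125977, 59.0844841003418), 83.877197265625)
slide units [-2.365  0.21  -0.525] yaw deg -16.6 units -0.0461 theta 84.0
```

Request:
{"op": "send_rows", "data": {
  "fingers": [0.2,0.2,0.2,1,1,1,1,1,1,1,1,1,1],
  "slide": [
    [0,0,0.1],
    [0,0,0.18],
    [0,0,0.2],
    [0,0,0.2],
    [0,0,0.2],
    [0,0,0.2],
    [0,0,-0.1],
    [0,0,-0.4],
    [0,0,-0.5],
    [-0.4,0.04,-0.52],
    [-0.8,0.08,-0.52],
    [-1,0.1,-0.52],
    [-1,0.1,-0.52]
  ],
  "yaw": [0,0,0,0,0,0,0,0,0,0,0,0,0]
}}

```text
time: 14.55
tcp_pos: [0.5047, 0.2325, 0.1184]
tcp_rot: [-2.338, -2.098, 0.003]
ft_force: [-0.0, 0.1, 0.0]
grip_width: 0.0878
finger_force: 0.0
```

Request:
{"op": "send_rows", "data": {
  "fingers": [1,1,1,1],
  "slide": [
    [-0.4,0.04,0],
    [-0.8,0.08,0],
    [-1,0.1,0],
    [-1,0.1,0]
  ],
  "yaw": [-0.012,-0.024,-0.046,-0.046]
}}

```text
time: 15.05
tcp_pos: [0.5045, 0.083, 0.119]
tcp_rot: [-2.01, -2.413, 0.0]
ft_force: [0.4, -0.1, 0.9]
grip_width: 0.0881
finger_force: 0.0
```

```bash
python3 - <<'E'
from h import *
P=robot.grab_frame("wrist"); T=robot.grab_frame("top")
for X in (P,T):
  for d in robot.trace("lid_a",X)[:4]: print(round(d["p"],2),np.round(d["xy"]),rect(X,d["mask"],.055))
  for d in robot.trace("coaster",X)[:1]: print(rect(X,d["mask"],.008))
cv2.imwrite("pics/w2.png",P["pixels"])
plan(.5,.029,.12,10.6)
E
```

```text
0.85 [257. 276.] ((496.0665283203125, 50.28996276855469), (58.016990661621094, 56.289241790771484), 10.382987976074219)
0.66 [303. 116.] ((506.88201904296875, 144.40304565429688), (58.475460052490234, 96.42982482910156), 2.6435787677764893)
((492.8854675292969, -70.83222961425781), (93.0107192993164, 44.575706481933594), 10.410049438476562)
0.89 [142. 199.] ((506.1289978027344, 384.2144775390625), (94.57291412353516, 56.26994323730469), 84.4147720336914)
0.81 [330. 212.] ((488.1520080566406, 16.7161922454834), (36.74798583984375, 27.15373992919922), 89.5079116821289)
0.7 [254. 202.] ((505.1712951660156, 175.9860382080078), (31.050830841064453, 54.57945251464844), 89.6600112915039)
((499.7573547363281, -106.88571166992188), (76.61465454101562, 93.71248626708984), 88.55997467041016)
slide units [-0.362 -0.097 -0.005] yaw deg 0.0 units 0.0 theta 100.6
```

View pics/w2.png

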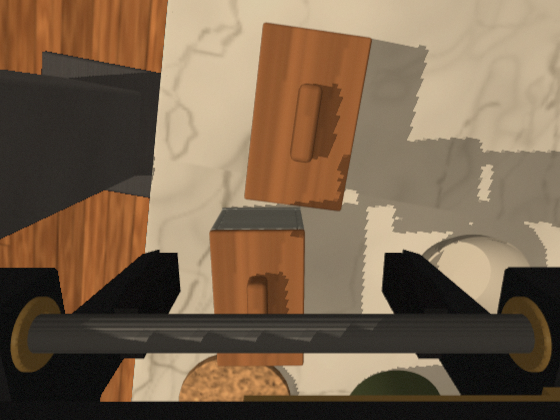

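Request:
{"op": "send_rows", "data": {
  "fingers": [0.45,0.45,0.45,0.45,0.45,0.45,0,0,0,0,0,0,0,0],
  "slide": [
    [-0.362,-0.097,0],
    [-0.362,-0.097,0],
    [-0.362,-0.097,0],
    [-0.362,-0.097,0.25],
    [-0.362,-0.097,0.405],
    [-0.362,-0.097,0.405],
    [-0.362,-0.097,0.405],
    [-0.362,-0.097,0.405],
    [-0.362,-0.097,0.405],
    [-0.362,-0.097,0.405],
    [-0.362,-0.097,0.405],
    [-0.362,-0.097,0.3],
    [-0.362,-0.097,0.1],
    [-0.362,-0.097,-0.2]
  ],
  "yaw": [0,0,0,0,0,0,0,0,0,0,0,0,0,0],
  "squeeze": 20
}}

```text
time: 17.1
tcp_pos: [0.4989, 0.0277, 0.1499]
tcp_rot: [-2.006, -2.414, 0.002]
ft_force: [1.2, -0.4, -0.3]
grip_width: 0.0119
finger_force: 20.0
```

```bash
python3 - <<'E'
from h import *
P=robot.grab_frame("scene"); cv2.imwrite("pics/s3.png",cv2.resize(P["pixels"][100:270,150:490],(780,390)))
plan(.503,.264,.014,0)
E
```

```text
slide units [1.555 0.282 0.95 ] yaw deg 10.6 units 0.0293 theta 100.6
```

View pics/s3.png

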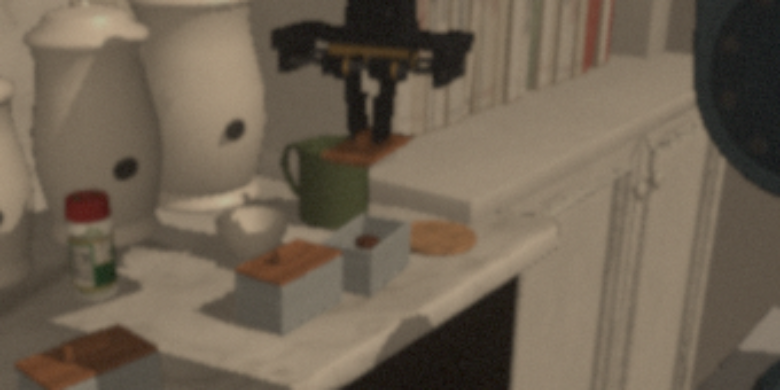

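Request:
{"op": "send_rows", "data": {
  "fingers": [0,0,0,0],
  "slide": [
    [0.35,0.06,0],
    [0.7,0.12,0],
    [1,0.18,0],
    [1,0.18,0]
  ],
  "yaw": [0,0,0,0]
}}

```text
time: 17.65
tcp_pos: [0.4988, 0.1826, 0.1501]
tcp_rot: [2.003, 2.42, 0.001]
ft_force: [0.7, -0.3, -0.5]
grip_width: 0.0117
finger_force: 20.0
```

Request:
{"op": "send_rows", "data": {
  "fingers": [0,0,0,0,0,0,0,0,0,0.35,0.35,0.35,0.35,0.35,0.35],
  "slide": [
    [0.3,0.05,0],
    [0.555,0.1,0],
    [0.555,0.1,0],
    [0.555,0.1,0.3],
    [0.555,0.1,0.6],
    [0.555,0.1,0.8],
    [0.555,0.1,0.9],
    [0.555,0.1,0.945],
    [0.555,0.1,0.945],
    [0.555,0.1,0.945],
    [0.555,0.1,0.945],
    [0.555,0.1,0.945],
    [0.555,0.1,0.7],
    [0.555,0.1,0.3],
    [0.555,0.1,0]
  ],
  "yaw": [0.015,0.0293,0.0293,0.0293,0.0293,0.0293,0.0293,0.0293,0.0293,0.0293,0.0293,0.0293,0.0293,0.0293,0.0293]
}}

```text
time: 19.52
tcp_pos: [0.4994, 0.2641, 0.1525]
tcp_rot: [2.221, 2.221, 0.003]
ft_force: [0.1, 0.4, 0.2]
grip_width: 0.0306
finger_force: 0.0
```

```bash
python3 - <<'E'
from h import *
T=robot.grab_frame("top")
for n,z in (("lid_a",.055),("caddy_a",.05),("coaster",.008)):
  for d in robot.trace(n,T)[:4]: print(n,round(d["p"],2),np.round(d["xy"]),rect(T,d["mask"],z))
cv2.imwrite("pics/t4.png",cv2.resize(T["pixels"][140:260,100:440],(800,282)))
plan(.5,.029,.16,10.6); plan(.5,.029,.16,100.6)
print(robot.sense()["joints"])
E
```

```text
lid_a 0.66 [272. 199.] ((507.8652038574219, 142.24053955078125), (61.38117599487305, 97.41971588134766), 3.1587777137756348)
lid_a 0.63 [226. 204.] ((497.7424621582031, 217.6220703125), (50.58234405517578, 16.905231475830078), 13.935066223144531)
lid_a 0.5 [151. 210.] ((486.3326110839844, 366.7010192871094), (48.6796989440918, 21.385087966918945), 89.50895690917969)
caddy_a 0.73 [330. 202.] ((499.65594482421875, 30.6998348236084), (61.10308074951172, 99.23341369628906), 10.319046974182129)
caddy_a 0.47 [168. 220.] ((475.3191223144531, 338.1573181152344), (5.561553001403809, 6.832448959350586), 45.06340789794922)
coaster 0.92 [388. 208.] ((500.015869140625, -97.74090576171875), (95.00918579101562, 93.4757080078125), 89.47270202636719)
slide units [-1.569  0.004 -0.063] yaw deg -10.6 units -0.0294 theta 90.0
slide units [-1.569  0.004 -0.063] yaw deg 79.4 units 0.2206 theta 90.0
[ 2.76804296e-01  2.51441905e-01  1.71148057e+00 -1.24633613e-04
  1.17616888e+00  2.76881319e-01]
```

View pics/t4.png

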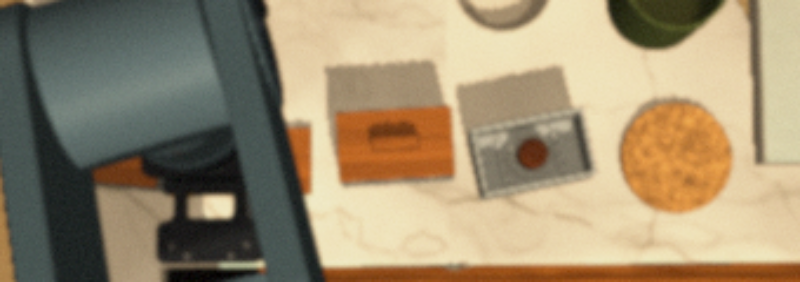

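```bash
python3 - <<'E'
from h import *
T=robot.grab_frame("top")
sub=T["pixels"][192:220,308:346].astype(int)
m=((sub[...,2]-sub[...,0]>30)&(sub[...,2]<140)).astype(np.uint8)
n,l,st,c=cv2.connectedComponentsWithStats(m); i=1+st[1:,4].argmax(); print(st[1:,4],c[i])
p=c[i]+[308,192]; print(back(T,p,.041),back(T,p,.038))
E
```

```text
[  1   1 161   1   1   1   1   1] [18.42236025 12.83229814]
[[0.49977919 0.02876896 0.041     ]] [[0.50009904 0.02846675 0.038     ]]
```

Request:
{"op": "send_rows", "data": {
  "fingers": [0.45,0.45,0.45,0.45],
  "slide": [
    [-0.35,0,0],
    [-0.7,0,0],
    [-1,0,0],
    [-1,0,0]
  ],
  "yaw": [0,0,0,0]
}}

```text
time: 20.27
tcp_pos: [0.4974, 0.112, 0.1475]
tcp_rot: [-2.224, -2.215, 0.005]
ft_force: [-0.6, 0.2, -0.9]
grip_width: 0.0397
finger_force: 0.0
```

Request:
{"op": "send_rows", "data": {
  "fingers": [0.45,0.45,0.45,0.45,0.45,0.45,0.45,0.45,0.45],
  "slide": [
    [-0.3,0,0],
    [-0.569,0.004,0],
    [-0.569,0.004,0],
    [-0.569,0.004,0],
    [-0.569,0.004,0],
    [-0.569,0.004,0],
    [-0.569,0.004,0],
    [-0.569,0.004,0],
    [-0.569,0.004,0]
  ],
  "yaw": [0.03,0.06,0.09,0.12,0.15,0.18,0.22,0.22,0.22]
}}

```text
time: 21.4
tcp_pos: [0.4985, 0.0303, 0.1482]
tcp_rot: [-3.126, -0.298, 0.004]
ft_force: [0.1, -0.3, 0.9]
grip_width: 0.0392
finger_force: 0.0
```

Request:
{"op": "send_rows", "data": {
  "fingers": [0.45,0.45,0.45,0.45,0.45,0.45,0.45],
  "slide": [
    [0.008,0.012,0.2],
    [0.008,0.012,0.4],
    [0.008,0.012,0.55],
    [0.008,0.012,0.68],
    [0.008,0.012,0.8],
    [0.008,0.012,0.87],
    [0.008,0.012,0.87]
  ],
  "yaw": [0,0,0,0,0,0,0]
}}

```text
time: 22.28
tcp_pos: [0.4999, 0.0282, 0.018]
tcp_rot: [-3.127, -0.297, 0.003]
ft_force: [-0.3, 0.4, 0.8]
grip_width: 0.0398
finger_force: 0.0
```

Request:
{"op": "send_rows", "data": {
  "fingers": [0,0,0,0,0,0,0,0,0,0],
  "slide": [
    [0,0,0],
    [0,0,0],
    [0,0,0],
    [0,0,0],
    [0,0,-0.1],
    [0,0,-0.3],
    [0,0,-0.5],
    [0,0,-0.7],
    [0,0,-0.7],
    [0,0,-0.7]
  ],
  "yaw": [0,0,0,0,0,0,0,0,0,0],
  "squeeze": 35
}}

```text
time: 23.52
tcp_pos: [0.4998, 0.0277, 0.1229]
tcp_rot: [-3.127, -0.296, 0.003]
ft_force: [-0.7, -0.0, -5.4]
grip_width: 0.0249
finger_force: 35.0
```

```bash
python3 - <<'E'
from h import *
P=robot.grab_frame("scene"); cv2.imwrite("pics/s5.png",cv2.resize(P["pixels"][100:270,150:490],(780,390)))
plan(.5,-.095,.021,90)
E
```

```text
slide units [-0.148  0.806  0.676] yaw deg 10.8 units 0.03 theta 10.8
```

View pics/s5.png

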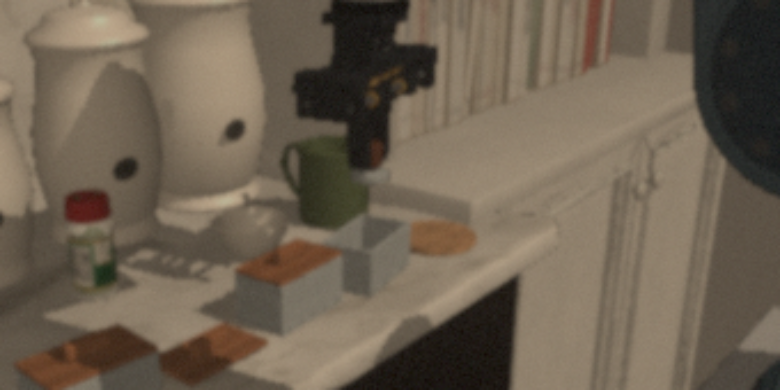

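Request:
{"op": "send_rows", "data": {
  "fingers": [0,0,0,0,0,0,0,0,0,0,0],
  "slide": [
    [-0.05,0.25,0],
    [-0.1,0.5,0],
    [-0.148,0.806,0],
    [-0.148,0.806,0],
    [-0.148,0.806,0.2],
    [-0.148,0.806,0.4],
    [-0.148,0.806,0.55],
    [-0.148,0.806,0.62],
    [-0.148,0.806,0.65],
    [-0.148,0.806,0.668],
    [-0.148,0.806,0.668]
  ],
  "yaw": [0.01,0.02,0.03,0.03,0.03,0.03,0.03,0.03,0.03,0.03,0.03]
}}

```text
time: 24.95
tcp_pos: [0.5021, -0.0952, 0.0243]
tcp_rot: [3.141, 0.0, 0.001]
ft_force: [-0.0, -0.5, -4.6]
grip_width: 0.0249
finger_force: 35.0
```

Still hanging free, about 2 mm up; lower a little further, release and rise.

Request:
{"op": "send_rows", "data": {
  "fingers": [0,0,0],
  "slide": [
    [0,0,0.007],
    [0,0,0.014],
    [0,0,0.014]
  ],
  "yaw": [0,0,0]
}}

```text
time: 25.32
tcp_pos: [0.5023, -0.0954, 0.0235]
tcp_rot: [3.141, 0.001, 0.002]
ft_force: [-6.2, 2.3, 10.7]
grip_width: 0.0248
finger_force: 35.0
```

Request:
{"op": "send_rows", "data": {
  "fingers": [0.5,0.5,0.5,0.5,0.5,0.5,0.5,0.5,0.5],
  "slide": [
    [0,0,0],
    [0,0,0],
    [0,0,0],
    [0,0,-0.1],
    [0,0,-0.3],
    [0,0,-0.6],
    [0,0,-1],
    [0,0,-1],
    [0,0,-1]
  ],
  "yaw": [0,0,0,0,0,0,0,0,0]
}}

```text
time: 26.45
tcp_pos: [0.5015, -0.0951, 0.1721]
tcp_rot: [3.141, 0.0, 0.001]
ft_force: [-0.5, -0.1, -0.4]
grip_width: 0.0444
finger_force: 0.0
```

```bash
python3 - <<'E'
from h import *
P=robot.grab_frame("scene"); T=robot.grab_frame("top")
for n,z in (("lid_a",.055),("caddy_a",.05)):
  for d in robot.trace(n,T)[:4]: print(n,round(d["p"],2),np.round(d["xy"]),rect(T,d["mask"],z))
a=cv2.resize(P["pixels"][100:270,150:490],(780,390)); b=cv2.resize(T["pixels"][150:240,90:450],(780,195))
cv2.imwrite("pics/f.png",np.vstack([a,b]))
E
```

```text
lid_a 0.95 [141. 198.] ((507.28802490234375, 385.4873046875), (94.12249755859375, 57.68256759643555), 84.31742858886719)
lid_a 0.77 [207. 207.] ((495.1707763671875, 257.44000244140625), (89.67745208740234, 56.43223190307617), 89.51306915283203)
caddy_a 0.79 [171. 209.] ((498.7766418457031, 333.3214416503906), (14.112930297851562, 55.85245132446289), 78.78502655029297)
caddy_a 0.76 [324. 207.] ((499.37396240234375, 30.13188934326172), (61.80516815185547, 99.35908508300781), 10.51437759399414)
```

View pics/f.png

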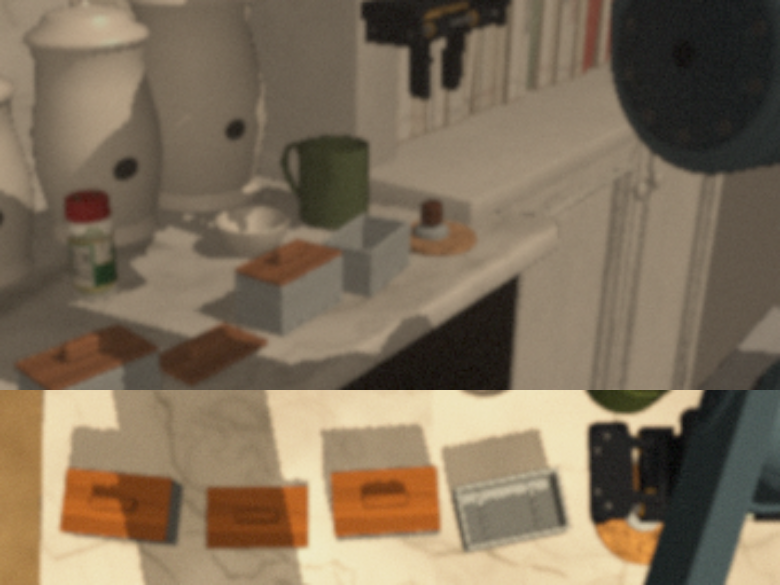

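The tamper stands on the coaster (432,215), the lid lies flat on the counter, the other two caddies are closed and in place, and the arm is clear.

```bash
python3 -c "
from plant import robot
print(robot.hand_in())"
```

```text
the job is handed in; nothing more can be done
None
```

I handed the job in at about 26.5 s: I hefted all three caddies, found the tamper in the right-hand one beside the coaster, opened only that caddy, laid its lid on the counter and stood the tamper on the cork coaster; the hand-in call returned no verdict.

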